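# Open the combination padlock on the sample strongbox and hold it up

## Task

Unlock the strongbox: turn the dial of the brass combination padlock clockwise, feeling for the notches, until it sits in the notch where its pointer points straight at the index rib on the shackle side, then pull the shackle fully out while the lock still sits in its hasp. Lift the open lock off the hasp and finish holding it in the gripper, still and level, dial up and shackle still open, well over 10 cm above where it lay, so that I can take it: do not put it down or let go. Leave the bottle, the tip box and the tube rack where they are.

Things in the scene. Friction and masses are not known exactly. Their poses are not given: they have to be found in the camera images.
- lock: Loose brass padlock, 0.30 to 0.44 kg, lying flat in the hasp. Body 56 (x) x 50 (y) x 24 mm high; origin at the centre of its underside, z up. Shackle comes out of its -x end; dial on top (dial's top 48 mm above the origin). Index rib 4 mm wide and tall on top at x = -25.5, y = 0. Hasp ledges 5 mm high around it leave 2 mm play. Can be gripped across y (50 mm) from above.
- dial (a joint): Turn of the dial, rad; grows CLOCKWISE seen from above, -0.12 to 2.22. Sprung notches (clicks) at 0, 0.7, 1.4, 2.1; let go, it falls into the nearer one; crests take about 0.1 N m. Shackle free only in the notch 1.4 (within 0.15), where the pointer points along the lock's -x at the index rib. Starts at or near 0 or 0.7.
- dial_grip (a point): On the dial's axis at the top of its grip bar, 48 mm above the lock's underside, 2 mm to +x of its centre; turns with the dial: its -x is where the pointer points, z up. Black disc 42 mm across, 6 mm thick; on it an aluminium bar 12 mm wide (y), 42 mm long (x), 18 mm tall, a pointed nose at the -x end only, the other end blunt.
- shackle (a joint): How far the shackle is pulled out of the lock, m: 0 closed, 0.020 fully open. Slides along the lock's -x with about 3 N of friction and stays where left; stops after about 3 mm while the dial is not in the opening notch.
- shackle_grip (a point): Midway between the shackle's two legs, at the height of their axes: 11 mm above the lock's underside, 48 mm to -x of its centre when closed; moves with the shackle; axes as the lock's. U of 9 mm steel bar, legs at y = +-17 mm (43 mm over the outsides: grip them there), 38.5 mm out of the body when closed. The lid is 23 mm below the legs' axes.
- hasp: Fixed steel hasp on the lid; origin at the centre of its underside, axes as the lock's. The lock rests on its 68 x 64 mm plate (x = -33 to 35), 12 mm above the origin. Inside the shackle an 8 mm post at x = -45 mm bears an oblong head (34 x 16 mm, x = -31.5 to -65.5, 30 to 36 mm above the origin) that hooks over the closed shackle; with it 15 mm open or more the lock lifts straight up.
- case: Fixed grey strongbox with white lid, 226 (x) x 306 (y) x 85 mm high; origin at the centre of its underside on the bench. The hasp stands on the lid.
- bottle: Bystander: amber bottle 36 mm across, 62 mm tall, standing on the lid behind the lock to its +y side; origin at the centre of its underside.
- tip_box: Bystander: pipette tip box 52 x 62 x 42 mm on the lid behind the lock to its -y side; origin at the centre of its underside.
- tube_rack: Bystander: rack of capped tubes 55 x 180 x 76 mm on the bench beside the case; origin at the centre of its underside.

How it is judged:
By the outcome, as a careful person would: the job done as asked, in the order asked, and still so for the second after the job is handed in, while the arm keeps its last pose, push and grip.
It also fails if it takes over 59 s, if anything falls off the work surface, if the arm or the gripper's body presses on something with over 40 N, if the wrist force passes 120 N, or if a joint passes its speed limit or range.

## Robot

A 6-joint arm with a two-finger parallel gripper is mounted at the origin on the work surface. World frame = base frame: x ahead of the robot, y to its left, z up, the work surface at z = 0. Lengths are in m, angles in rad, forces in N, time in s.
With the tool pointing down it reaches from about 0.425 to 0.95 m from the base axis. Payload 14.7 kg.
Tool frame: the origin (TCP) lies midway between the tips of the shut fingers; the grasp point (between the pads) lies 19 mm behind it; z points along the fingers, y is the line along which they close (so a half turn about z gives the same grasp; the last joint's range is limited). The gripper opens to 85 mm and grips with 20 to 120 N. Pads are 22 mm wide; open, the fingers measure 114 mm over their backs; the gripper's body (76 mm by 85 mm) begins 54 mm behind the grasp point. The pads swing forward as they close: fully open they stand 13 mm farther back than shut.
Start: joints at [1.21, 0.48, 1.596, -0, 1.065, -0.047], TCP at [0.201, 0.618, 0.231] pointing down, gripper open.
Joint ranges: [-2.75, 2.75], [-0.82, 2.05], [0.23, 2.67], [-1.56, 4.7], [0.09, 2.69], [-2.92, 2.92]. Speed limits (rad/s): [1.89, 1.89, 2.39, 3.01, 3.01, 3.01].

## Interface

Orientations are given as a unit quaternion [x, y, z, w].
In Python, from rig import * gives the robot as it stands.
- The arm moves only by the tool apply_moves, never from a script. Its arguments are lists of equal length, an entry for each row: "xyz": the shift along the tool's x, y, z in m, a list of three; "twist": the turn, a rotation vector about the tool's x, y, z in rad, a list of three; "claw": the gripper command: -1 is fully open, 1 is shut, values between are in proportion. In form: {"xyz": [[tx, ty, tz], ...], "twist": [[wx, wy, wz], ...], "claw": [claw, ...]}. A call has exactly 5 rows; each row is the pose to reach, as a shift and turn from the pose commanded when the call began, along the tool's axes at that moment; what a row does not reach only later rows make up. A row lasts 1/12 s, in which the tool goes at most 41.7 mm and 7.16 degrees, less where a joint would pass 70% of its speed; a pose out of reach is approached as far as the arm can. A call with a gripper value outside its range is refused whole. The fingers move at their own pace and stop on an object; "force" is the grip in N (left out, the last holds). Time passes only in rows, so rows that repeat a pose let the fingers close, or fill a call up. It gives the time, the measured TCP pose, the force, the opening and the grip force at its end, in the units of the state.
- read_state(): the state, without advancing time (a new reading comes with each control period).
- capture(name): name is "side" or "top" or "wrist"; returns a dict with "color" (400x640x3 uint8, red, green, blue), "fx", "fy", "cx", "cy" (pixels), "rvec" (rotation vector, rad) and "tvec" (3), from world to camera coordinates, as OpenCV has them; the wrist camera has in their place "tool_from_camera" (4x4, takes a point from camera to tool coordinates, whose origin is the TCP and whose axes are the flange's). Camera axes: x right, y down, z forward; pixel columns grow to the right and rows downward; lengths in m; the calibration is good to about 2 mm. A picture is of the moment at which its call begins: read the wrist's pose just before it. There is no depth.
- sign_off(): hands the job in; it is judged then, once.
Trained networks look in a picture, given as the dict that the camera call returned (one of the last four; its "shot" number tells which), for a name from the list of things; names that differ only in an ending like _2 or _b are one class to them, and where a whole thing is asked for, a point or a joint stands for the part that bears it (a point fixed in the world has none). Each returns a list of dicts, best first, with "confidence" (0 to 1); they miss things now and then, are a little off and sometimes report something else, mostly with a low value. They report only what shows in the picture. A call takes as long as a camera call.
- boxes_of(picture, label): "position" ([column, row] in pixels, amid what is visible of it).
The state is a dict: "time_s": time; "joint_pos": joint angles; "joint_vel": joint speeds; "joint_efforts": joint torques, N m; "tool_pos": TCP position; "ee_rot": TCP orientation; "wrist_force": force on the tool from outside, world axes, zero at the start; "torque": the same for the moment, N m; "gripper_width": finger opening in m; "finger_force": force on a finger pad.
Only numpy, scipy, OpenCV 4.12 (cv2) and the standard library are available. Lean on these libraries where they do the work, as an engineer would, in place of code of your own. Each camera call takes 0.05 s, during which the arm holds its last target. There are 200 camera calls.

## Working session

There is one attempt and no reset: what is moved stays moved. The work goes in short steps, Python scripts to look and compute and a tool call to move; the robot and the scene stay as the last step left them, time stands still between calls to the robot, and variables do not carry over. Pictures are saved under pics/ and viewed, at most 10 in all, crops included, and the job is handed in when it is done.

Besides the shell and the picture viewer there is one more tool, called as name(argument=value, ...), one argument or row to a line, values as JSON. apply_moves: Moves the arm, as the interface text tells. Its arguments: {"type":"object","properties":{"xyz":{"type":"array"},"twist":{"type":"array"},"claw":{"type":"array"},"force":{"type":"number"}},"required":["xyz","twist","claw"]}

```bash
mkdir -p pics; ls
cat > h.py <<'E'
from rig import *
import numpy as np, cv2
from scipy.spatial.transform import Rotation as R
def ray(p,uv,st=None):
    d=np.array([(uv[0]-p['cx'])/p['fx'],(uv[1]-p['cy'])/p['fy'],1.])
    if 'rvec' in p:
        Rm=cv2.Rodrigues(np.array(p['rvec'],float))[0]; t=np.array(p['tvec'],float).ravel()
        return -Rm.T@t, Rm.T@d
    T=np.array(p['tool_from_camera']); Rt=R.from_quat(st['ee_rot']).as_matrix()
    return np.array(st['tool_pos'])+Rt@T[:3,3], Rt@T[:3,:3]@d
def atz(p,uv,z,st=None):
    o,d=ray(p,uv,st); return o+d*(z-o[2])/d[2]
def save(p,n): cv2.imwrite('pics/'+n,cv2.cvtColor(p['color'],cv2.COLOR_RGB2BGR))
E
python3 - <<'E'
from h import *
s=read_state(); print({k:np.round(v,3) for k,v in s.items()})
for n in ('top','side'):
    p=capture(n); save(p,n+'0.png')
    for l,z in (('lock',.12),('dial',.13),('dial_grip',.145),('shackle',.108),('shackle_grip',.108),('case',.085),('bottle',.11),('tip_box',.127),('tube_rack',.076),('hasp',.1)):
        r=boxes_of(p,l)
        for q in r[:1]: print(n,l,np.round(q['position']),round(q['confidence'],2),np.round(atz(p,q['position'],z),3))
E
```

```text
pics
{'time_s': np.float64(0.0), 'joint_pos': array([ 1.21 ,  0.481,  1.597, -0.   ,  1.065, -0.047]), 'joint_vel': array([ 0.002, -0.   , -0.001, -0.001, -0.001, -0.001]), 'joint_efforts': array([ 1.0000e-03, -9.5066e+01, -4.3018e+01, -0.0000e+00,  1.2000e-02,
       -0.0000e+00]), 'tool_pos': array([0.201, 0.618, 0.231]), 'ee_rot': array([ 0.156,  0.988, -0.001, -0.   ]), 'wrist_force': array([-0.702,  1.606,  0.293]), 'torque': array([-0.028,  0.032, -0.026]), 'finger_force': np.float64(0.0), 'gripper_width': np.float64(0.086)}
top lock [335. 239.] 0.84 [0.535 0.068 0.12 ]
top dial [332. 232.] 0.83 [0.547 0.075 0.13 ]
top dial_grip [332. 235.] 0.66 [0.543 0.075 0.145]
top shackle [348. 261.] 0.69 [0.496 0.045 0.108]
top shackle_grip [330. 261.] 0.65 [0.495 0.077 0.108]
top case [345. 213.] 0.62 [0.579 0.048 0.085]
top bottle [259. 200.] 0.75 [0.603 0.2   0.11 ]
top tip_box [236. 254.] 0.66 [0.513 0.237 0.127]
top hasp [338. 249.] 0.75 [0.515 0.062 0.1  ]
side lock [354. 206.] 0.98 [0.539 0.082 0.12 ]
side dial [354. 201.] 0.61 [0.542 0.074 0.13 ]
side dial_grip [355. 202.] 0.46 [0.537 0.099 0.145]
side shackle_grip [338. 233.] 0.42 [0.564 0.167 0.108]
side case [341. 233.] 0.81 [0.562 0.136 0.085]
side bottle [319. 240.] 0.82 [0.6   0.195 0.11 ]
side tip_box [301. 182.] 0.63 [0.674 0.008 0.127]
side tube_rack [361. 294.] 0.91 [0.503 0.306 0.076]
side hasp [358. 219.] 0.62 [0.53  0.102 0.1  ]
```

View pics/top0.png

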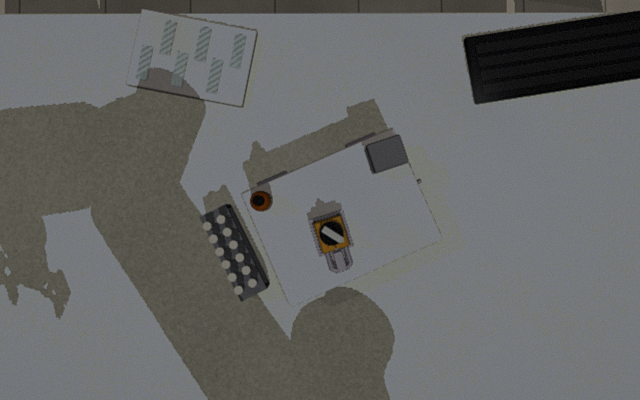

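View pics/side0.png

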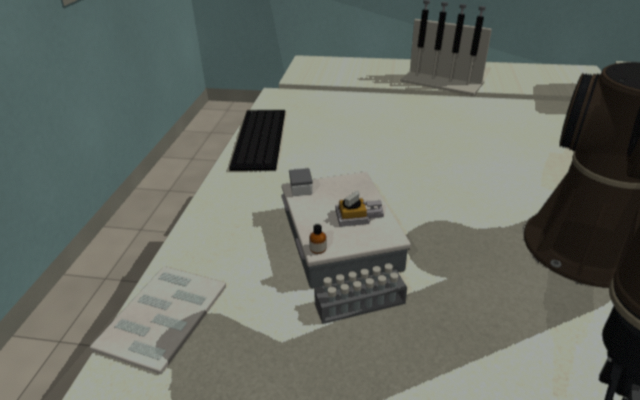

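```bash
cat >> h.py <<'E'
def delta(xyz,yaw):
    "tool-frame shift and twist to world TCP xyz, pointing down, tool x at yaw"
    s=read_state(); Rt=R.from_quat(s['ee_rot'])
    c,n=np.cos(yaw),np.sin(yaw)
    Rd=R.from_matrix(np.array([[c,n,0],[n,-c,0],[0,0,-1]]))
    print('t',round(float(s['time_s']),2),'shift',np.round(Rt.inv().apply(np.array(xyz)-s['tool_pos']),4),'twist',np.round((Rt.inv()*Rd).as_rotvec(),3))
E
python3 - <<'E'
from h import *
p=capture('wrist'); print(np.round(p['tool_from_camera'],3),p['fx'])
delta([.53,.07,.27],1.0)
E
```

```text
[[-0.    -0.959 -0.284  0.072]
 [ 1.    -0.    -0.     0.   ]
 [ 0.    -0.284  0.959 -0.142]
 [ 0.     0.     0.     1.   ]] 286.4695043034154
t 1.15 shift [-0.4825 -0.4198 -0.0387] twist [-0.    -0.     1.828]
```

apply_moves(
  xyz=[
    [-0.48,-0.42,-0.04],
    [-0.48,-0.42,-0.04],
    [-0.48,-0.42,-0.04],
    [-0.48,-0.42,-0.04],
    [-0.48,-0.42,-0.04],
  ],
  twist=[
    [0,0,1.83],
    [0,0,1.83],
    [0,0,1.83],
    [0,0,1.83],
    [0,0,1.83],
  ],
  claw=[-1,-1,-1,-1,-1],
)

```text
time_s: 1.57
tool_pos: [0.3077, 0.4381, 0.2445]
ee_rot: [0.455, 0.891, 0.0, 0.0]
wrist_force: [1.0, 0.0, 0.2]
gripper_width: 0.0854
finger_force: 0.0
```

```bash
python3 -c "
from h import *
delta([.53,.07,.27],1.0)"
```

```text
t 1.57 shift [-0.4285 -0.0356 -0.0255] twist [ 0.    -0.     1.197]
```

apply_moves(
  xyz=[
    [-0.43,-0.035,-0.025],
    [-0.43,-0.035,-0.025],
    [-0.43,-0.035,-0.025],
    [-0.43,-0.035,-0.025],
    [-0.43,-0.035,-0.025],
  ],
  twist=[
    [0,0,1.2],
    [0,0,1.2],
    [0,0,1.2],
    [0,0,1.2],
    [0,0,1.2],
  ],
  claw=[-1,-1,-1,-1,-1],
)

```text
time_s: 1.98
tool_pos: [0.4167, 0.2607, 0.2568]
ee_rot: [0.707, 0.707, 0.0, 0.0]
wrist_force: [0.6, 1.1, -0.9]
gripper_width: 0.0853
finger_force: 0.0
```

```bash
python3 -c "
from h import *
delta([.53,.07,.27],1.0)"
```

```text
t 1.98 shift [-0.1908  0.1131 -0.0132] twist [ 0.    -0.     0.572]
```

apply_moves(
  xyz=[
    [-0.19,0.113,-0.013],
    [-0.19,0.113,-0.013],
    [-0.19,0.113,-0.013],
    [-0.19,0.113,-0.013],
    [-0.19,0.113,-0.013],
  ],
  twist=[
    [0,0,0.57],
    [0,0,0.57],
    [0,0,0.57],
    [0,0,0.57],
    [0,0,0.57],
  ],
  claw=[-1,-1,-1,-1,-1],
)

```text
time_s: 2.4
tool_pos: [0.5243, 0.0824, 0.269]
ee_rot: [0.878, 0.48, 0.0, 0.0]
wrist_force: [1.6, 0.0, -0.2]
gripper_width: 0.0852
finger_force: 0.0
```

```bash
python3 -c "
from h import *
s=read_state()
delta([.53,.07,.27],1.0)
p=capture('wrist'); print(s['tool_pos'])
for l,z in (('lock',.121),('dial',.13),('dial_grip',.145),('shackle',.108),('shackle_grip',.108)):
    for q in boxes_of(p,l)[:2]: print(l,np.round(q['position']),round(q['confidence'],2),np.round(atz(p,q['position'],z,s),3))
save(p,'w1.png')
delta([.543,.073,.18],1.0)"
```

```text
t 2.4 shift [-0.0074  0.0115 -0.001 ] twist [ 0. -0.  0.]
[0.52433576 0.08242629 0.26900162]
lock [337. 178.] 0.84 [0.541 0.077 0.121]
dial [342. 179.] 0.94 [0.545 0.075 0.13 ]
dial_grip [342. 176.] 0.78 [0.548 0.081 0.145]
dial_grip [302. 214.] 0.19 [0.495 0.07  0.145]
shackle [298. 209.] 0.6 [0.485 0.067 0.108]
shackle_grip [301. 215.] 0.89 [0.484 0.06  0.108]
t 2.7 shift [0.0004 0.0234 0.0885] twist [-0.001  0.     0.009]
```

View pics/w1.png

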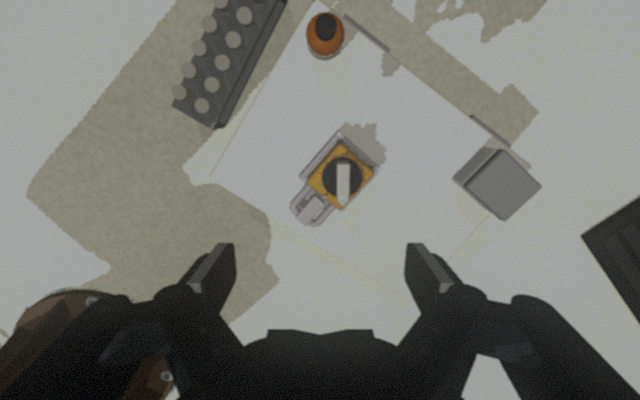

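```bash
python3 -c "
from h import *
s=read_state(); p=capture('wrist'); print(s['tool_pos'])
c=p['color'][120:240,270:430]; cv2.imwrite('pics/w2.png',cv2.cvtColor(cv2.resize(c,(800,600),interpolation=cv2.INTER_CUBIC),cv2.COLOR_RGB2BGR))
for l,z in (('lock',.121),('dial',.13),('dial_grip',.145),('shackle_grip',.108)):
    for q in boxes_of(p,l)[:1]: print(l,np.round(q['position']),round(q['confidence'],2),np.round(atz(p,q['position'],z,s),3))
import pickle; pickle.dump((s,p),open('w2.pkl','wb'))
delta([.543,.073,.18],1.0)"
```

```text
[0.52302723 0.0850712  0.26848395]
lock [337. 181.] 0.61 [0.539 0.077 0.121]
dial [344. 181.] 0.7 [0.545 0.075 0.13 ]
dial_grip [344. 180.] 0.83 [0.546 0.08  0.145]
t 2.95 shift [-0.      0.0234  0.0887] twist [-0.   -0.    0.01]
```

View pics/w2.png

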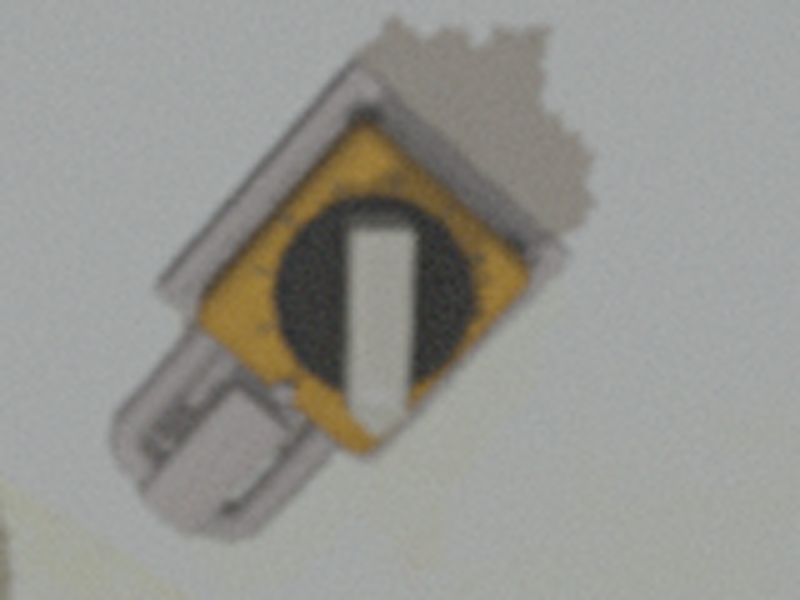

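```bash
python3 -c "
from h import *
import pickle; s,p=pickle.load(open('w2.pkl','rb'))
f=lambda u,v,z: atz(p,(270+u/5,120+v/5),z,s)[:2]
a=f(382,229,.145);b=f(378,428,.145);print('bar',a,b,(a+b)/2,np.linalg.norm(a-b),'yaw',np.arctan2(*(a-b)[::-1]))
L,T,Ri,B=[f(u,v,.121) for u,v in((200,318),(370,122),(528,270),(370,455))]
print('lock c',(L+T+Ri+B)/4,[np.linalg.norm(x) for x in(T-L,Ri-B,Ri-T,B-L)],[np.arctan2(*x[::-1]) for x in(T-L,Ri-B)])
h1=f(160,290,.102);h2=f(355,65,.102);print('hasp side yaw',np.arctan2(*(h2-h1)[::-1]))
print('shackle bight', f(185,480,.108), f(150,405,.1125),f(290,520,.1125))
print('disc',f(375,292,.127))
"
```

```text
bar [0.55531411 0.09033543] [0.5344932  0.05683305] [0.54490366 0.07358424] 0.0394451520709834 yaw 1.0147353766303906
lock c [0.54508991 0.07520265] [np.float64(0.053223654803310934), np.float64(0.05144342068483745), np.float64(0.045077847089194004), np.float64(0.04720582968176131)] [np.float64(0.30334072554484925), np.float64(0.34515843325572804)]
hasp side yaw 0.2963925183612231
shackle bight [0.48766269 0.05693429] [0.49179554 0.07701575] [0.50344597 0.03770738]
disc [0.5470921  0.07614668]
```

```bash
python3 -c "
from h import *
delta([.545,.0745,.131],1.012)"
```

```text
t 2.95 shift [0.0023 0.0243 0.1377] twist [-0.    -0.    -0.002]
```

apply_moves(
  xyz=[
    [0.002,0.024,0.03],
    [0.002,0.024,0.07],
    [0.002,0.024,0.11],
    [0.002,0.024,0.137],
    [0.002,0.024,0.137],
  ],
  twist=[
    [0,0,0],
    [0,0,0],
    [0,0,0],
    [0,0,0],
    [0,0,0],
  ],
  claw=[-1,-1,-1,-1,-1],
)

```text
time_s: 3.37
tool_pos: [0.5415, 0.0736, 0.1269]
ee_rot: [0.875, 0.483, -0.004, -0.002]
wrist_force: [-2.6, -0.7, -0.5]
gripper_width: 0.0857
finger_force: 0.0
```

apply_moves(
  xyz=[
    [0,0,0],
    [0,0,0],
    [0,0,0],
    [0,0,0],
    [0,0,0],
  ],
  twist=[
    [0,0,0],
    [0,0,0],
    [0,0,0],
    [0,0,0],
    [0,0,0],
  ],
  claw=[0.3,0.5,0.7,1,1],
  force=35,
)

```text
time_s: 3.78
tool_pos: [0.5458, 0.0735, 0.1331]
ee_rot: [0.876, 0.483, 0.001, 0.0]
wrist_force: [-0.8, 0.2, -0.3]
gripper_width: 0.0256
finger_force: 0.0
```

apply_moves(
  xyz=[
    [0,0,0],
    [0,0,0],
    [0,0,0],
    [0,0,0],
    [0,0,0],
  ],
  twist=[
    [0,0,0],
    [0,0,0],
    [0,0,0],
    [0,0,0],
    [0,0,0],
  ],
  claw=[1,1,1,1,1],
)

```text
time_s: 4.2
tool_pos: [0.5454, 0.0735, 0.1326]
ee_rot: [0.876, 0.483, 0.001, 0.0]
wrist_force: [-2.6, -0.1, 11.0]
gripper_width: 0.0108
finger_force: 37.8
```

apply_moves(
  xyz=[
    [0,0,-0.001],
    [0,0,-0.001],
    [0,0,-0.001],
    [0,0,-0.001],
    [0,0,-0.001],
  ],
  twist=[
    [0,0,0.05],
    [0,0,0.13],
    [0,0,0.21],
    [0,0,0.29],
    [0,0,0.37],
  ],
  claw=[1,1,1,1,1],
)

```text
time_s: 4.62
tool_pos: [0.5448, 0.0736, 0.1328]
ee_rot: [0.95, 0.312, -0.0, -0.0]
wrist_force: [-1.0, 2.9, 0.5]
gripper_width: 0.0109
finger_force: 36.3
```

```bash
python3 -c "
from h import *
s=read_state();print(s['torque'],s['wrist_force'],s['gripper_width'])"
```

```text
[0.5359039  0.15893523 0.02783438] [-0.98388789  2.94533198  0.52843473] 0.01094598558725572
```

apply_moves(
  xyz=[
    [0,0,0],
    [0,0,0],
    [0,0,0],
    [0,0,0],
    [0,0,0],
  ],
  twist=[
    [0,0,0.08],
    [0,0,0.16],
    [0,0,0.24],
    [0,0,0.32],
    [0,0,0.34],
  ],
  claw=[1,1,1,1,1],
)

```text
time_s: 5.03
tool_pos: [0.545, 0.0734, 0.1328]
ee_rot: [0.989, 0.146, 0.0, -0.0]
wrist_force: [0.6, -0.6, -1.4]
gripper_width: 0.0107
finger_force: 36.0
```

```bash
python3 -c "
from h import *
s=read_state();print(s['torque'],s['wrist_force'],s['gripper_width']); delta([.5455,.0735,.16],.31)"
```

```text
[-0.0042721  -0.07825965  0.01219472] [ 0.55741559 -0.55498287 -1.43764569] 0.010675187892999904
t 5.03 shift [ 0.0006  0.     -0.0272] twist [ 0.    -0.    -0.016]
```

apply_moves(
  xyz=[
    [0,0,0],
    [0,0,0],
    [0,0,0],
    [0,0,-0.005],
    [0,0,-0.02],
  ],
  twist=[
    [0,0,0],
    [0,0,0],
    [0,0,0],
    [0,0,0],
    [0,0,0],
  ],
  claw=[-0.3,-0.7,-1,-1,-1],
)

```text
time_s: 5.45
tool_pos: [0.5438, 0.0733, 0.1516]
ee_rot: [0.989, 0.149, -0.001, -0.0]
wrist_force: [0.1, -0.4, 0.4]
gripper_width: 0.071
finger_force: 0.0
```

apply_moves(
  xyz=[
    [-0.01,0,-0.03],
    [-0.025,0,-0.07],
    [-0.04,0,-0.09],
    [-0.04,0,-0.09],
    [-0.04,0,-0.09],
  ],
  twist=[
    [0,0,0],
    [0,0,0],
    [0,0,0],
    [0,0,0],
    [0,0,0],
  ],
  claw=[-1,-1,-1,-1,-1],
)

```text
time_s: 5.87
tool_pos: [0.5071, 0.0615, 0.2444]
ee_rot: [0.989, 0.149, 0.002, 0.0]
wrist_force: [0.7, -0.2, -0.7]
gripper_width: 0.0853
finger_force: 0.0
```

```bash
python3 -c "
from h import *
capture('side'); capture('side')
s=read_state(); p=capture('wrist'); print(s['tool_pos'],s['gripper_width'])
for l,z in (('lock',.121),('dial',.13),('dial_grip',.145),('shackle_grip',.108)):
    for q in boxes_of(p,l)[:1]: print(l,np.round(q['position']),round(q['confidence'],2),np.round(atz(p,q['position'],z,s),3))
c=p['color'][90:290,190:450]; cv2.imwrite('pics/w3.png',cv2.cvtColor(cv2.resize(c,(780,600),interpolation=cv2.INTER_CUBIC),cv2.COLOR_RGB2BGR))
import pickle; pickle.dump((s,p),open('w3.pkl','wb'))"
```

```text
[0.50675318 0.06167016 0.24242155] 0.08569796949185181
lock [320. 151.] 0.73 [0.541 0.072 0.121]
dial [319. 144.] 0.71 [0.548 0.075 0.13 ]
dial_grip [318. 143.] 0.96 [0.55  0.077 0.145]
shackle_grip [306. 198.] 0.75 [0.489 0.072 0.108]
```

View pics/w3.png

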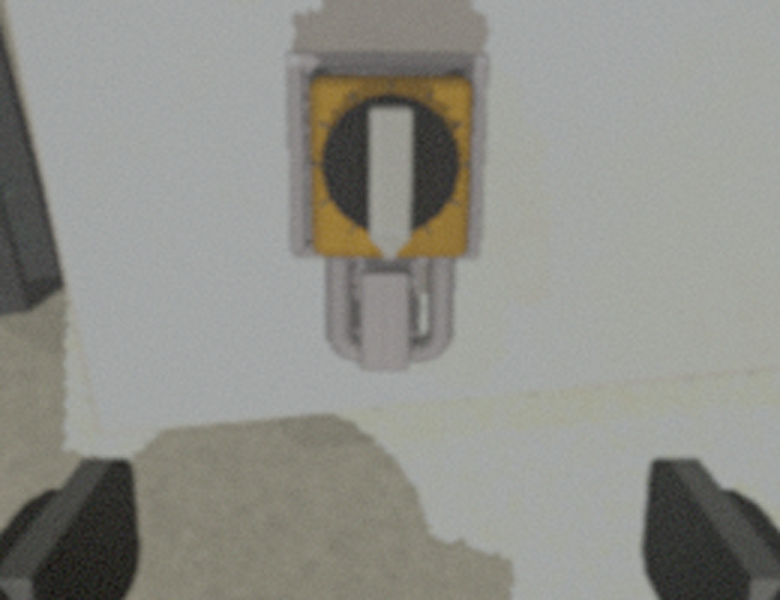

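```bash
python3 -c "
from h import *
import pickle; s,p=pickle.load(open('w3.pkl','rb'))
f=lambda u,v,z: atz(p,(190+u/3,90+v/3),z,s)[:2]
u=np.array([np.cos(.3),np.sin(.3)])
back=f(390,77,.121);front=f(390,258,.121);print('lock',back,front,np.linalg.norm(back-front),(back+front)/2)
print('end',f(390,364,.108), 'c',f(390,364,.108)+u*.0665)
print('legs',f(329,300,.108),f(453,300,.108))
print('bar',f(390,107,.145)-u*.021)
c=(back+front)/2; g=c-u*.049; print(g)
delta([*g,.14],.30)"
```

```text
lock [0.57065803 0.08152487] [0.51828201 0.06544246] 0.05478951921699958 [0.54447002 0.07348367]
end [0.48006447 0.05369195] c [0.54359435 0.07334404]
legs [0.49577574 0.07983291] [0.5079226  0.04022802]
bar [0.54350147 0.07316925]
[0.49765853 0.05900318]
t 6.22 shift [-0.0092  0.      0.1018] twist [-0.     0.002 -0.002]
```

apply_moves(
  xyz=[
    [-0.009,0,0.035],
    [-0.009,0,0.07],
    [-0.009,0,0.1],
    [-0.009,0,0.13],
    [-0.009,0,0.149],
  ],
  twist=[
    [0,0,0],
    [0,0,0],
    [0,0,0],
    [0,0,0],
    [0,0,0],
  ],
  claw=[-1,-1,-1,-1,-1],
)

```text
time_s: 6.63
tool_pos: [0.4967, 0.059, 0.0906]
ee_rot: [0.989, 0.148, -0.002, -0.0]
wrist_force: [-1.2, -0.4, -0.6]
gripper_width: 0.0849
finger_force: 0.0
```

apply_moves(
  xyz=[
    [0,0,0],
    [0,0,0],
    [0,0,0],
    [0,0,0],
    [0,0,0],
  ],
  twist=[
    [0,0,0],
    [0,0,0],
    [0,0,0],
    [0,0,0],
    [0,0,0],
  ],
  claw=[-1,-0.5,0,0.3,0.6],
  force=35,
)

```text
time_s: 7.05
tool_pos: [0.4991, 0.0591, 0.095]
ee_rot: [0.989, 0.148, 0.001, 0.0]
wrist_force: [0.0, 0.3, 5.1]
gripper_width: 0.0415
finger_force: 34.7
```

```bash
python3 -c "
from h import *
s=read_state(); print(s['wrist_force'],s['torque']); delta([.497,.059,.092],.30)"
```

```text
[0.01499739 0.34963829 5.13969391] [-0.02055355 -0.15709573  0.05271336]
t 7.05 shift [-0.002  -0.0005  0.0029] twist [ 0.001 -0.002 -0.002]
```

apply_moves(
  xyz=[
    [-0.001,0,0],
    [-0.003,0,0],
    [-0.006,0,0],
    [-0.009,0,0],
    [-0.012,0,0],
  ],
  twist=[
    [0,0,0],
    [0,0,0],
    [0,0,0],
    [0,0,0],
    [0,0,0],
  ],
  claw=[0.6,0.6,0.6,0.6,0.6],
)

```text
time_s: 7.47
tool_pos: [0.4876, 0.0555, 0.0944]
ee_rot: [0.989, 0.148, 0.001, 0.0]
wrist_force: [3.5, 0.7, 4.8]
gripper_width: 0.0417
finger_force: 34.9
```

apply_moves(
  xyz=[
    [-0.003,0,0],
    [-0.006,0,0],
    [-0.008,0,0],
    [-0.009,0,0],
    [-0.009,0,0],
  ],
  twist=[
    [0,0,0],
    [0,0,0],
    [0,0,0],
    [0,0,0],
    [0,0,0],
  ],
  claw=[0.6,0.6,0.6,0.6,0.6],
)

```text
time_s: 7.88
tool_pos: [0.4781, 0.0528, 0.0938]
ee_rot: [0.989, 0.148, 0.0, 0.0]
wrist_force: [2.4, -0.3, 6.8]
gripper_width: 0.0413
finger_force: 34.9
```

apply_moves(
  xyz=[
    [-0.001,0,0],
    [-0.002,0,0],
    [-0.002,0,0],
    [-0.002,0,0],
    [-0.002,0,0],
  ],
  twist=[
    [0,0,0],
    [0,0,0],
    [0,0,0],
    [0,0,0],
    [0,0,0],
  ],
  claw=[0.6,0.6,0.6,0.6,0.6],
)

```text
time_s: 8.3
tool_pos: [0.4778, 0.0525, 0.0941]
ee_rot: [0.989, 0.148, 0.002, 0.0]
wrist_force: [7.3, 3.8, 6.5]
gripper_width: 0.0417
finger_force: 34.8
```

apply_moves(
  xyz=[
    [0,0,0],
    [0,0,0],
    [0,0,0],
    [0,0,0],
    [0,0,-0.01],
  ],
  twist=[
    [0,0,0],
    [0,0,0],
    [0,0,0],
    [0,0,0],
    [0,0,0],
  ],
  claw=[0.3,-0.5,-1,-1,-1],
)

```text
time_s: 8.72
tool_pos: [0.4744, 0.0521, 0.1024]
ee_rot: [0.989, 0.148, -0.002, -0.0]
wrist_force: [-0.4, -0.9, -0.3]
gripper_width: 0.0852
finger_force: 0.0
```

apply_moves(
  xyz=[
    [0,0,-0.04],
    [0.01,0,-0.08],
    [0.025,0,-0.12],
    [0.03,0,-0.14],
    [0.03,0,-0.14],
  ],
  twist=[
    [0,0,0],
    [0,0,0],
    [0,0,0],
    [0,0,0],
    [0,0,0],
  ],
  claw=[-1,-1,-1,-1,-1],
)

```text
time_s: 9.13
tool_pos: [0.5081, 0.0615, 0.2492]
ee_rot: [0.989, 0.148, 0.004, 0.0]
wrist_force: [0.7, -0.1, 0.5]
gripper_width: 0.0853
finger_force: 0.0
```

```bash
python3 -c "
from h import *
capture('side'); capture('side')
s=read_state(); p=capture('wrist'); print(s['tool_pos'],s['gripper_width'])
c=p['color'][90:290,190:450]; cv2.imwrite('pics/w4.png',cv2.cvtColor(cv2.resize(c,(780,600),interpolation=cv2.INTER_CUBIC),cv2.COLOR_RGB2BGR))
import pickle; pickle.dump((s,p),open('w4.pkl','wb'))"
```

```text
[0.50485477 0.06110616 0.24475329] 0.08562750345177608
```

View pics/w4.png

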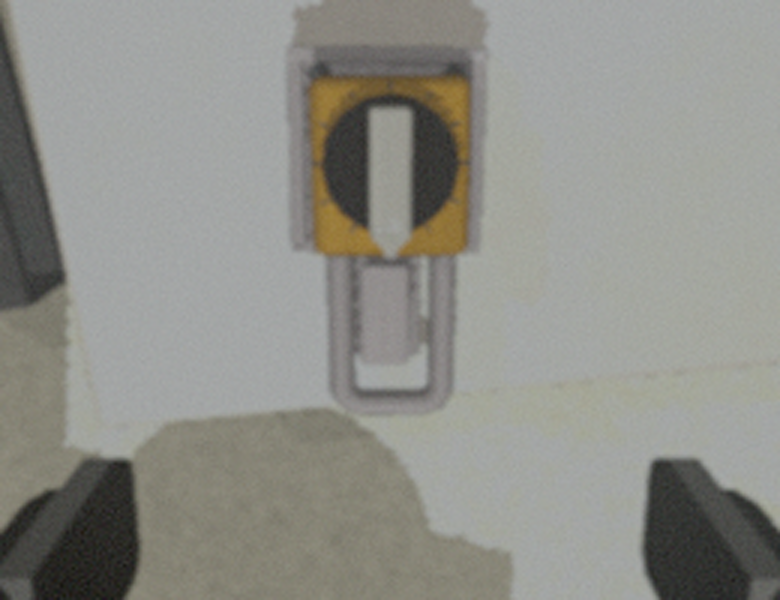

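Dial points at the rib and the shackle is out (end near crop row 412). I'll measure that extension and the lock position.

```bash
python3 -c "
from h import *
import pickle; s,p=pickle.load(open('w4.pkl','rb'))
f=lambda u,v,z: atz(p,(190+u/3,90+v/3),z,s)[:2]
u=np.array([np.cos(.3),np.sin(.3)])
back=f(389,77,.121);front=f(389,257,.121);c=(back+front)/2;e=f(390,412,.108);print(c,e,'ext',(c-e)@u-.0665)
delta([*(c-u*.004),.103],.30)"
```

```text
[0.54254141 0.07317015] [0.46052742 0.0476684 ] ext 0.019387245897067723
t 9.28 shift [ 0.0365 -0.0003  0.1406] twist [-0.     0.001 -0.002]
```

apply_moves(
  xyz=[
    [0.02,0,0.02],
    [0.036,0,0.055],
    [0.036,0,0.09],
    [0.036,0,0.12],
    [0.036,0,0.135],
  ],
  twist=[
    [0,0,0],
    [0,0,0],
    [0,0,0],
    [0,0,0],
    [0,0,0],
  ],
  claw=[-1,-1,-1,-1,-1],
)

```text
time_s: 9.7
tool_pos: [0.5357, 0.0713, 0.1039]
ee_rot: [0.989, 0.148, -0.004, -0.0]
wrist_force: [-1.8, 0.2, -0.2]
gripper_width: 0.0855
finger_force: 0.0
```

apply_moves(
  xyz=[
    [0,0,0.006],
    [0,0,0.006],
    [0,0,0.006],
    [0,0,0.006],
    [0,0,0.006],
  ],
  twist=[
    [0,0,0],
    [0,0,0],
    [0,0,0],
    [0,0,0],
    [0,0,0],
  ],
  claw=[-1,-0.5,0,0.3,0.6],
  force=60,
)

```text
time_s: 10.12
tool_pos: [0.5398, 0.0717, 0.104]
ee_rot: [0.989, 0.148, 0.001, 0.0]
wrist_force: [-0.2, 0.0, -2.2]
gripper_width: 0.049
finger_force: 62.3
```

apply_moves(
  xyz=[
    [0,0,0],
    [0,0,0],
    [0,0,0],
    [0,0,0],
    [0,0,0],
  ],
  twist=[
    [0,0,0],
    [0,0,0],
    [0,0,0],
    [0,0,0],
    [0,0,0],
  ],
  claw=[0.6,0.6,0.6,0.6,0.6],
)

```text
time_s: 10.53
tool_pos: [0.5398, 0.0716, 0.104]
ee_rot: [0.989, 0.148, 0.001, 0.0]
wrist_force: [-1.6, -0.3, 9.7]
gripper_width: 0.0484
finger_force: 63.6
```

apply_moves(
  xyz=[
    [0,0,-0.003],
    [0,0,-0.007],
    [0,0,-0.012],
    [0,0,-0.018],
    [0,0,-0.025],
  ],
  twist=[
    [0,0,0],
    [0,0,0],
    [0,0,0],
    [0,0,0],
    [0,0,0],
  ],
  claw=[0.6,0.6,0.6,0.6,0.6],
)

```text
time_s: 10.95
tool_pos: [0.5391, 0.0716, 0.1283]
ee_rot: [0.989, 0.148, -0.0, -0.0]
wrist_force: [0.7, 1.6, -2.5]
gripper_width: 0.0484
finger_force: 62.4
```

```bash
python3 -c "
from h import *
s=read_state(); print(s['wrist_force'],s['torque'])"
```

```text
[ 0.74011185  1.6026472  -2.51808051] [-0.00647146 -0.01963672  0.01827797]
```

apply_moves(
  xyz=[
    [0,0,-0.012],
    [0,0,-0.03],
    [0,0,-0.048],
    [0,0,-0.066],
    [0,0,-0.084],
  ],
  twist=[
    [0,0,0],
    [0,0,0],
    [0,0,0],
    [0,0,0],
    [0,0,0],
  ],
  claw=[0.6,0.6,0.6,0.6,0.6],
)

```text
time_s: 11.37
tool_pos: [0.539, 0.0716, 0.2131]
ee_rot: [0.989, 0.148, 0.0, 0.0]
wrist_force: [0.2, 0.0, -2.6]
gripper_width: 0.0487
finger_force: 62.5
```

apply_moves(
  xyz=[
    [0,0,-0.018],
    [0,0,-0.036],
    [0,0,-0.052],
    [0,0,-0.064],
    [0,0,-0.07],
  ],
  twist=[
    [0,0,0],
    [0,0,0],
    [0,0,0],
    [0,0,0],
    [0,0,0],
  ],
  claw=[0.6,0.6,0.6,0.6,0.6],
)

```text
time_s: 11.78
tool_pos: [0.5397, 0.0717, 0.2839]
ee_rot: [0.989, 0.148, 0.001, 0.0]
wrist_force: [-0.1, 0.1, -2.8]
gripper_width: 0.0487
finger_force: 62.6
```

apply_moves(
  xyz=[
    [0,0,0],
    [0,0,0],
    [0,0,0],
    [0,0,0],
    [0,0,0],
  ],
  twist=[
    [0,0,0],
    [0,0,0],
    [0,0,0],
    [0,0,0],
    [0,0,0],
  ],
  claw=[0.6,0.6,0.6,0.6,0.6],
)

```text
time_s: 12.2
tool_pos: [0.5389, 0.0716, 0.2809]
ee_rot: [0.989, 0.148, -0.001, -0.0]
wrist_force: [-0.7, 0.2, -2.6]
gripper_width: 0.0484
finger_force: 62.6
```

```bash
python3 -c "
from h import *
s=read_state(); print(s['wrist_force'],s['torque'],s['tool_pos'],np.abs(s['joint_vel']).max())
p=capture('wrist'); q=capture('side')
a=cv2.resize(p['color'],(400,250)); b=cv2.resize(q['color'][110:260,260:500],(400,250),interpolation=cv2.INTER_CUBIC)
cv2.imwrite('pics/end.png',cv2.cvtColor(np.hstack([a,b]),cv2.COLOR_RGB2BGR))"
```

```text
[-0.67894831  0.20426285 -2.64363128] [ 0.05215906 -0.0296016   0.02244066] [0.53885624 0.07158006 0.28088286] 0.003116401898997341
```

View pics/end.png

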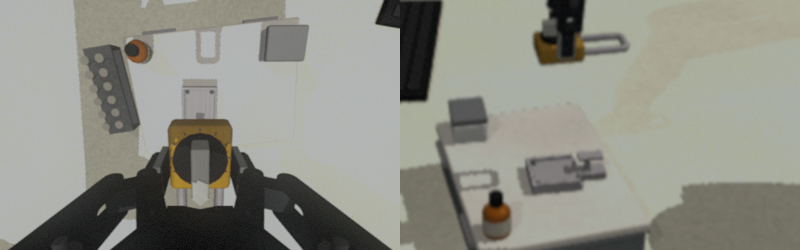

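The picture shows the lock held level above the empty hasp, dial up and shackle out. The bottle and the tip box stand where they were.

```bash
python3 -c "
from rig import *
print(sign_off())"
```

```text
the job is handed in; nothing more can be done
None
```

The lock is open and off the hasp: I turned the dial to the index-rib notch, pulled the shackle out to its stop, and handed in with the gripper holding the lock level, dial up, about 18 cm above where it lay (about 12 s on the robot's clock; the hand-in returned no verdict).

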